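Seat the hex-footed turntable pivot and lock it

TASK

Stand the brass pivot post with the six-sided foot in the six-sided socket at the middle of the model turntable pit, feeling and turning it gently until its foot drops fully home, and let go of it. Then swing the little steel keeper arm in over the foot as far as it goes. Never press or wedge the post hard against the pit or its socket, and leave everything else on the table where it is.

Things in the scene. Friction and masses are not known exactly. Their poses are not given: they have to be found in the camera images.
- pivot: Upright brass pivot post, 50 mm tall, 0.19 kg. Foot: hexagon 50 mm across flats (57.7 across corners), 8 mm thick, a pair of flats facing its +x and -x. From 8 to 42 mm a square shank 14 x 14 mm, faces along its x and y: grip here. On top a pin 8 mm across, 8 mm tall. Origin: centre of the underside, z up.
- pit: Round grey turntable pit, 210 mm across, fixed. Origin: centre of its underside, z up. Floor 10 mm above the origin; rim 10 mm wide, 20 mm high; a short track (36 mm wide, to 138 mm from centre) joins on +x. Amid the floor stands an aluminium hexagonal socket: wall 9 mm high and thick round a pocket 55 mm across flats, the pit floor being its bottom.
- pit_floor (a point): Point on the pit's floor on its z axis; post fully seated: underside at this height (9 mm higher when on the wall). The socket is an eccentric clamped firmly at an unmeasured angle p from the pit's x (any angle): pocket centre at (3 cos p, 3 sin p) mm from here in the pit's axes, post fits at yaw p plus any multiple of 60 degrees, within 10 degrees and 2.5 mm. Only feel or sight finds p.
- keeper (a joint): Angle (rad) of the keeper arm about an upright pin at (0, 62) mm in the pit's frame (pin top 27 mm up). At 0, its stop, it points at the pit's axis, over the seated foot's edge, clear of the shank; starts open, 1.1 to 1.7; growing, it swings to the pit's +x. Stays where left; about 1 N at the knob. Flat bar 14 mm wide, 45 long, 22 to 26 mm above the pit's origin; an unseated foot blocks it.
- keeper_knob (a point): Top centre of the round upright knob on the keeper arm, 28 mm from the arm's pin. The knob is 12 mm across and 22 mm tall, its top 48 mm above the pit's origin; pinch it from above or push it sideways.
- round_post: A similar brass post with a round foot 50 mm across instead of a six-sided one; does not belong in the socket, leave it. Origin: centre of the underside.
- coach: Maroon plastic coach body, 250 x 35 x 49 mm, long side along its x. Leave it. Origin: centre of the underside.
- shed: Grey resin goods shed, 130 x 85 x 84 mm. Leave it. Origin: centre of the underside.
- buffer_a: Brass buffer stop, 40 x 34 x 25 mm, near the right of the mat. Leave it. Origin: centre of the underside.
- buffer_b: Brass buffer stop like the other, near the far side of the mat. Leave it. Origin: centre of the underside.
- pin_vise: Chrome pin vise lying on its side, 11 mm thick, 108 mm long along its x. Leave it. Origin: middle of its underside.
- paint_jar: Small paint jar, 36 mm across, 42 mm tall. Leave it. Origin: centre of the underside.
There are look-alikes about, which are no part of the job. What is shaped like the pivot but turquoise is not meant.

How it is judged (in metres and radians):
On the way, in this order (a step that is already met when the one before it is completed fails the run):
1. the hex-footed post is fully down in the socket, upright and let go, with the keeper still open (z of pivot in the frame of pit below 0.0122 m and horizontal distance between pivot and pit below 0.007 m and angle between pivot's own z axis and vertical below 0.06 rad and contact force between the fingers and pivot below 0.1 N and value of joint keeper above 0.5 rad), for 0.2 s.
2. the keeper is swung in to its stop (z of pivot in the frame of pit below 0.0122 m and horizontal distance between pivot and pit below 0.007 m and angle between pivot's own z axis and vertical below 0.06 rad and value of joint keeper below 0.15 rad), for 0.2 s.
At the end, for the whole second after the job is handed in: The hex-footed post stands at rest, fully down in the socket (underside no more than 12.2 mm above the pit's origin, within 7 mm of the pit's axis, tilted less than 0.06 rad), and the keeper stands within 0.15 rad of its stop, over the foot (all of step 2 and linear speed of pivot below 0.02 m/s); the robot touches nothing.
It fails at once if the post is pressed against the pit, socket or keeper with more than 40 N (contact force between pivot and pit above 40 N).
It fails at once if another thing on the table is moved more than 25 mm (distance of any of round_post, coach, shed, buffer_a, buffer_b, pin_vise, paint_jar from where it was at the start of the episode above 0.025 m).
It also fails if it takes over 72 s, if anything falls off the work surface, if the arm or the gripper's body presses on something with over 40 N, if the wrist force passes 120 N, or if a joint passes its speed limit or range.

ROBOT

A 7-joint arm with a two-finger parallel gripper is mounted at the origin on the work surface. World frame = base frame: x ahead of the robot, y to its left, z up, the work surface at z = 0. Lengths are in mm, angles in rad, forces in N, time in s.
With the tool pointing down it reaches from about 425 to 950 mm from the base axis. Payload 4.7 kg.
Tool frame: the origin (TCP) lies at the very end of the fingers, on their centre line; the grasp point (between the pads) lies 19 mm behind it; z points along the fingers, y is the line along which they close (so a half turn about z gives the same grasp; the last joint's range is limited). The gripper opens to 87 mm and grips with 3 to 60 N. Pads are 19 mm wide; open, the fingers measure 117 mm over their backs; the gripper's body (75 mm by 190 mm) begins 51 mm behind the grasp point.
Start: joints at [1.212, 0.469, -0.049, 1.532, 0.024, 1.141, -0.082], TCP at [218.649, -638.625, 222.573] pointing down, gripper open.
Joint ranges: [-2.59, 2.59], [-0.33, 1.99], [-1.39, 1.29], [0.1, 2.45], [-1.04, 4.18], [0.21, 1.99], [-2.66, 2.66]. Speed limits (rad/s): [2.57, 2.57, 3.14, 3.14, 3.14, 3.14, 3.14].

INTERFACE

Orientations are given as a 3x3 rotation matrix whose columns are the frame's x, y, z axes.
In Python, from bench import get_state, read_camera, camera_params, ticket, masks_of gives the robot as it stands.
- The arm moves only by the tool apply_moves, never from a script. Its argument "deltas" is a list of rows, each an object of numbers: "dx", "dy", "dz": the shift along the tool's x, y, z in mm; "wx", "wy", "wz": the turn, a rotation vector about the tool's x, y, z in rad. In form: [{"dx": .., "dy": .., "dz": .., "wx": .., "wy": .., "wz": ..}, ...]. A call has 1 to 12 rows; each row shifts and turns the commanded pose from where the row before left it, along the tool's axes as they then stand; what a row does not reach is not made up. A row lasts 1/12 s, in which the tool goes at most 41.7 mm and 7.16 degrees, less where a joint would pass 70% of its speed; a pose out of reach is approached as far as the arm can. A call with a gripper value outside its range is refused whole. "grip" is the opening, from -1 (shut) to 1 (fully open), set as the call begins (left out, the last holds). The fingers move at their own pace and stop on an object; "force" is the grip in N (left out, the last holds). Time passes only in rows, so rows that do not move let the fingers close. It gives the time, the measured TCP pose, the force and the opening at its end, in the units of the state.
- get_state(): the state, without advancing time (a new reading comes with each control period).
- read_camera(name): name is "scene" or "top" or "wrist"; returns (picture, depth): 420x560x3 uint8, blue, green, red; 420x560 float32, mm along the optical axis (not along the pixel's ray), 0 where there is no reading.
- camera_params(name): a dict with "camera_matrix" (3x3 intrinsics, pixels), "dist_coeffs" ([k1, k2, p1, p2, k3] as OpenCV has them; the pictures are not rectified), "pose" (4x4, takes a point from camera to world coordinates); the wrist camera has in their place "hand_eye" (4x4, takes a point from camera to tool coordinates, whose origin is the TCP and whose axes are the flange's). Camera axes: x right, y down, z forward; pixel columns grow to the right and rows downward; lengths in mm; the calibration is good to about 2 mm. A picture is of the moment at which its call begins: read the wrist's pose just before it. camera_params takes no time and is no camera call.
- ticket.finish_job(): hands the job in, once; it reports no verdict.
Trained networks look in the newest picture that a camera, given by its name, has taken for a name from the list of things; names that differ only in an ending like _2 or _b are one class to them, and where a whole thing is asked for, a point or a joint stands for the part that bears it (a point fixed in the world has none). Each returns a list of dicts, best first, with "conf" (0 to 1); they miss things now and then, are a little off and sometimes report something else, mostly with a low value. They report only what shows in the picture. A call takes as long as a camera call. They do not tell look-alikes from the thing itself.
- masks_of(camera, thing): "pixels" (420x560 bool, what is visible of it) and "box" ([left, top, width, height] in pixels, round what is visible of it).
The state is a dict: "time_s": time; "joints": joint angles; "qvel": joint speeds; "tau": joint torques, N m; "position": TCP position; "orientation": TCP orientation; "ft_force": force on the tool from outside, world axes, zero at the start; "wrist_torque": the same for the moment, N m; "opening": finger opening in mm.
Only numpy, scipy, OpenCV 4.12 (cv2) and the standard library are available. Lean on these libraries where they do the work, as an engineer would, in place of code of your own. Each camera call takes 0.05 s, during which the arm holds its last target. There are 200 camera calls.

## Working session

There is one attempt and no reset: what is moved stays moved. The work goes in short steps, Python scripts to look and compute and a tool call to move; the robot and the scene stay as the last step left them, time stands still between calls to the robot, and variables do not carry over. Pictures are saved under pics/ and viewed, on a budget of 10 in all, crops included, one or two more only if the job needs it, and the job is handed in when it is done.

Besides the shell and the picture viewer there is one more tool, called after ">>>" as name([rows], argument=value, ...), one row to a line, values as JSON. apply_moves: Moves the arm, as the interface text tells. Its arguments: {"type":"object","properties":{"deltas":{"type":"array"},"grip":{"type":"number"},"force":{"type":"number"}},"required":["deltas"]}

```bash
mkdir -p pics
cat > h.py <<'E'
import numpy as np, cv2
from bench import get_state, read_camera, camera_params, ticket, masks_of
def pose(name,st=None):
    p=camera_params(name); K=np.array(p["camera_matrix"],float); D=np.array(p["dist_coeffs"],float)
    if name=="wrist":
        st=st or get_state(); T=np.eye(4); T[:3,:3]=st["orientation"]; T[:3,3]=st["position"]; P=T@np.array(p["hand_eye"])
    else: P=np.array(p["pose"])
    return K,D,P
def cloud(depth,K,D,P):
    h,w=depth.shape; u,v=np.meshgrid(np.arange(w),np.arange(h))
    n=cv2.undistortPoints(np.stack([u,v],-1).reshape(-1,1,2).astype(np.float64),K,D).reshape(h,w,2)
    c=np.concatenate([n*depth[...,None],depth[...,None]],-1)
    W=c@P[:3,:3].T+P[:3,3]; W[depth<=0]=np.nan
    return W
E
python3 - <<'E'
from h import *
np.set_printoptions(precision=1,suppress=True)
s=get_state(); print({k:np.round(v,3).tolist() for k,v in s.items()})
for c in["top","scene"]:
    im,d=read_camera(c); K,D,P=pose(c); W=cloud(d,K,D,P); cv2.imwrite(f"pics/{c}0.png",im); np.savez(f"{c}0.npz",im=im,W=W)
    print(c,P[:3,3],K[0,0])
    for t in["pivot","pit","keeper","keeper_knob","round_post","coach","shed","buffer_a","pin_vise","paint_jar"]:
        for m in masks_of(c,t):
            w=W[m["pixels"]]; w=w[~np.isnan(w[:,0])]
            print(t,round(m["conf"],2),m["box"],np.median(w,0) if len(w) else "", np.percentile(w,98,axis=0)[2] if len(w) else "", "bgr",np.median(im[m["pixels"]],0))
E
```

```text
{'time_s': 0.0, 'joints': [1.212, 0.469, -0.049, 1.534, 0.024, 1.141, -0.082], 'qvel': [0.0, 0.0, 0.001, -0.0, 0.001, -0.003, -0.0], 'tau': [-0.001, -50.798, -0.081, -23.616, -0.061, 0.038, 0.0], 'position': [218.425, -638.06, 221.501], 'orientation': [[0.946, 0.324, -0.001], [0.324, -0.946, 0.002], [-0.0, -0.002, -1.0]], 'ft_force': [-0.058, 0.544, 0.318], 'wrist_torque': [0.005, 0.009, -0.003], 'opening': 86.874}
top [ 503.2   15.8 1267.5] 514.8333194902211
pivot 0.9 [166.9, 185.2, 22.1, 20.7] [608.  234.3   9.8] 49.507394191262996 bgr [221. 235.  28.]
pivot 0.81 [205.2, 184.8, 24.4, 24.0] [604.9 147.3  10. ] 49.162184660653004 bgr [ 77. 226. 246.]
pivot 0.7 [240.0, 188.9, 22.2, 24.4] [591.5  54.2  10.2] 50.07791780044412 bgr [219. 234.  10.]
pit 0.89 [305.4, 189.8, 86.3, 96.2] [ 494.7 -183.4   13.3] 26.58096556810508 bgr [187. 212. 219.]
keeper 0.66 [320.9, 220.0, 12.8, 21.0] [ 524.9 -122.    29. ] 50.95748437099114 bgr [223. 235. 239.]
keeper_knob 0.49 [319.2, 218.0, 11.4, 23.4] [ 524.9 -122.2   28. ] 50.92430479026584 bgr [217. 230. 234.]
round_post 0.76 [215.5, 246.6, 17.3, 17.
[... 1223 characters left out ...]
knob 0.41 [332.6, 200.2, 16.8, 20.4] [475.4 127.4  10.1] 45.12974781561709 bgr [ 74.5 128.  155. ]
round_post 0.67 [333.2, 202.5, 14.7, 16.0] [475.5 128.    9.7] 45.484910470235526 bgr [ 77.5 128.  154. ]
coach 0.57 [164.5, 211.3, 76.4, 53.5] [ 795.6 -104.    39.4] 51.5310923985972 bgr [62. 66. 75.]
coach 0.48 [373.4, 240.8, 57.9, 70.2] [682.3 372.3  68.4] 86.63286295395737 bgr [105. 112. 112.]
shed 0.75 [373.8, 243.8, 57.5, 64.9] [684.  372.2  69. ] 86.64954154032431 bgr [105. 112. 112.]
buffer_a 0.7 [294.7, 261.7, 22.0, 18.9] [727.3 166.7   8.6] 27.62218388485019 bgr [ 97. 163. 194.]
paint_jar 0.54 [169.0, 180.2, 11.6, 13.9] [ 661.8 -344.5   33.3] 45.771594345902336 bgr [162.5 178.  180. ]
```

View pics/top0.png

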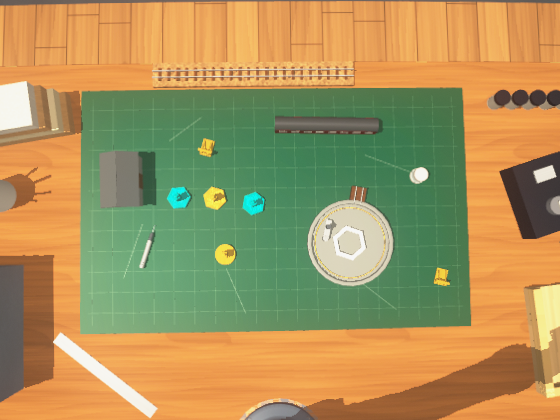

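View pics/scene0.png

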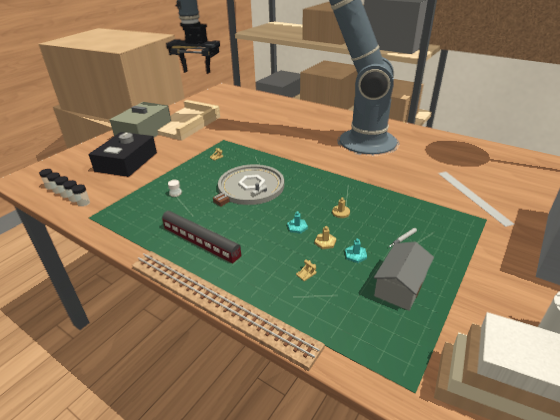

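Target: the yellow hex post between the two turquoise ones (top view px 215,198, about (605,147) mm). The pit is at px (350,242), about (495,-183). I'll look at the pit with the wrist camera on the way.

>>> apply_moves([
  {"dx": 27,"dy": -23},
  {"dx": 27,"dy": -23},
  {"dx": 27,"dy": -23},
  {"dx": 27,"dy": -23},
  {"dx": 27,"dy": -23},
  {"dx": 27,"dy": -23},
  {"dx": 27,"dy": -23},
  {"dx": 27,"dy": -23},
  {"dx": 27,"dy": -23},
  {"dx": 27,"dy": -23},
  {"dx": 27,"dy": -23},
  {"dx": 27,"dy": -23},
], grip=1)

```text
validation failed for argument at $.de...
```

>>> apply_moves([
  {"dx": 28,"dy": -22},
  {"dx": 28,"dy": -22},
  {"dx": 28,"dy": -22},
  {},
])

```text
validation failed for argument at $.de...
```

Run:
```python
from h import *
np.set_printoptions(precision=2,suppress=True)
s=get_state(); im,d=read_camera("wrist"); K,D,P=pose("wrist",s); W=cloud(d,K,D,P)
print(s["position"],s["joints"],s["time_s"]); print(np.array(camera_params("wrist")["hand_eye"]),K)
np.savez("w1.npz",im=im,W=W,d=d,K=K,D=D,P=P); cv2.imwrite("pics/w1.png",im)
for t in["pit","keeper","keeper_knob"]:
    for m in masks_of("wrist",t):
        w=W[m["pixels"]]; w=w[~np.isnan(w[:,0])]; print(t,m["conf"],m["box"],np.median(w,0),np.percentile(w,98,axis=0)[2])
```

```text
[ 218.67 -638.62  222.58] [ 1.21  0.47 -0.05  1.53  0.02  1.14 -0.08] 1.1
[[   0.     -0.97   -0.26   70.52]
 [   1.      0.      0.      0.54]
 [  -0.     -0.26    0.97 -162.03]
 [   0.      0.      0.      1.  ]] [[364.88   0.   281.32]
 [  0.   364.88 209.08]
 [  0.     0.     1.  ]]
```

View pics/w1.png

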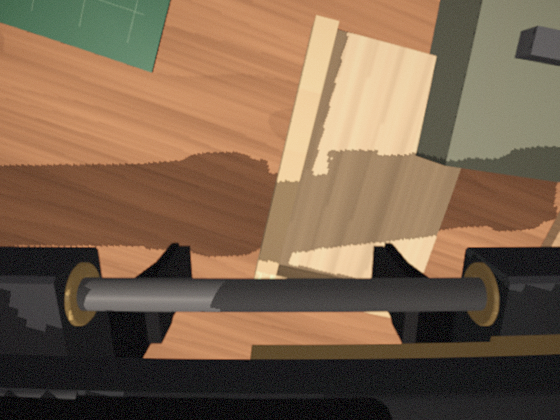

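Pictures so far: 3. It shows only the wooden table, because the moves were refused: each row needs all six keys.

>>> apply_moves([
  {"dx": 27,"dy": -28,"dz": 0,"wx": 0,"wy": 0,"wz": 0},
  {"dx": 27,"dy": -28,"dz": 0,"wx": 0,"wy": 0,"wz": 0},
  {"dx": 27,"dy": -28,"dz": 0,"wx": 0,"wy": 0,"wz": 0},
  {"dx": 27,"dy": -28,"dz": 0,"wx": 0,"wy": 0,"wz": 0},
  {"dx": 27,"dy": -28,"dz": 0,"wx": 0,"wy": 0,"wz": 0},
  {"dx": 27,"dy": -28,"dz": 0,"wx": 0,"wy": 0,"wz": 0},
  {"dx": 27,"dy": -28,"dz": 0,"wx": 0,"wy": 0,"wz": 0},
  {"dx": 27,"dy": -28,"dz": 0,"wx": 0,"wy": 0,"wz": 0},
  {"dx": 27,"dy": -28,"dz": 0,"wx": 0,"wy": 0,"wz": 0},
  {"dx": 27,"dy": -28,"dz": 0,"wx": 0,"wy": 0,"wz": 0},
  {"dx": 27,"dy": -28,"dz": 0,"wx": 0,"wy": 0,"wz": 0},
  {"dx": 10,"dy": -28,"dz": 0,"wx": 0,"wy": 0,"wz": 0},
], grip=1)

```text
time_s: 2.3
position: [403.2, -218.2, 223.2]
orientation: [[0.945, 0.328, 0.003], [0.328, -0.945, 0.0], [0.003, 0.001, -1.0]]
ft_force: [0.4, -0.3, 0.0]
opening: 86.8
```

```bash
cat > look.py <<'E'
import sys
from h import *
np.set_printoptions(precision=2,suppress=True)
n=sys.argv[1]
read_camera("wrist");read_camera("wrist")
s=get_state(); im,d=read_camera("wrist"); K,D,P=pose("wrist",s); W=cloud(d,K,D,P)
print("pos",np.array(s["position"]),"R",np.array(s["orientation"]).tolist(),"q",np.array(s["joints"]),s["time_s"],"F",np.array(s["ft_force"]))
np.savez(n+".npz",im=im,W=W,d=d,K=K,D=D,P=P); cv2.imwrite(f"pics/{n}.png",im)
for t in sys.argv[2:]:
    for m in masks_of("wrist",t):
        w=W[m["pixels"]]; w=w[~np.isnan(w[:,0])]; print(t,m["conf"],m["box"],np.median(w,0),np.percentile(w,98,axis=0)[2])
E
python3 look.py w2 pit keeper keeper_knob
```

```text
pos [ 401.34 -215.97  222.87] R [[0.9430282679719446, 0.33271249436030226, 0.00028618591891863004], [0.3327119463456837, -0.9430277446125127, 0.0011973512034395928], [0.0006682549671793281, -0.0010339185574336116, -0.9999992422235706]] q [ 0.68  0.13 -0.3   2.02  0.04  1.01 -0.87] 2.4 F [ 0.65 -0.31  0.19]
pit 0.62 [169.4, 3.0, 220.9, 187.8] [ 489.07 -185.06   12.36] 27.694408300077146
keeper 0.7 [213.7, 0.0, 38.0, 56.6] [ 524.21 -126.26   28.31] 50.73508353167029
keeper_knob 0.65 [213.0, 1.1, 38.5, 53.1] [ 524.01 -125.98   28.3 ] 50.71250689554596
```

View pics/w2.png

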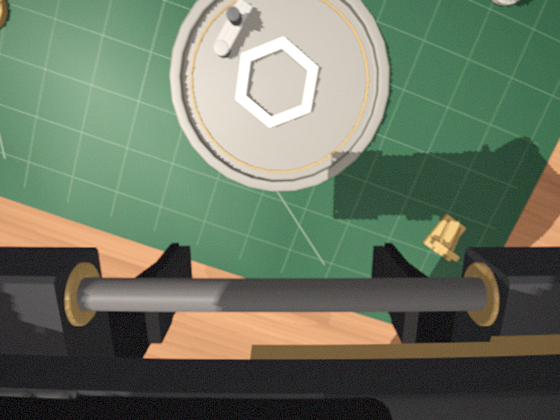

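Pictures: 4. The pit is centred near px (280,80), the white hex socket ring near (277,82), the keeper knob near (236,13) and its pin near (222,48).

```bash
cat > sock.py <<'E'
from h import *
from scipy.optimize import least_squares
np.set_printoptions(precision=2,suppress=True)
f=np.load("w2.npz"); im,W,K,D,P=[f[k] for k in("im","W","K","D","P")]
def onplane(uv,z):
    n=cv2.undistortPoints(np.array(uv,float).reshape(-1,1,2),K,D).reshape(-1,2)
    r=np.c_[n,np.ones(len(n))]@P[:3,:3].T; c=P[:3,3]; return (c+r*((z-c[2])/r[:,2])[:,None])
def hexd(p,c,a): # apothem distance, flats at a+60k
    q=p[:,:2]-c; return np.max([q@[np.cos(a+k*np.pi/3),np.sin(a+k*np.pi/3)] for k in range(6)],0)
g=im.min(2); roi=np.zeros_like(g); cv2.circle(roi,(277,82),56,255,-1)
for thr in (215,230,240):
    m=((g>thr)&(roi>0)).astype(np.uint8)
    n,l,st,ce=cv2.connectedComponentsWithStats(m); i=1+np.argmax(st[1:,4]); m=(l==i).astype(np.uint8)
    cs,h=cv2.findContours(m,cv2.RETR_CCOMP,cv2.CHAIN_APPROX_NONE)
    cs=[c for c in cs if len(c)>60]; print(thr,st[i],[len(c) for c in cs])
    for c in cs:
        p=onplane(c[:,0,:],21.4)
        best=min((least_squares(lambda v:hexd(p,v[:2],v[2])-v[3],[*p[:,:2].mean(0),a,30],loss="soft_l1") for a in(0,.3,.6,.9)),key=lambda r:r.cost)
        print(" hex c",best.x[:2],"ang deg",np.degrees(best.x[2])%60,"AF",2*best.x[3],"rms",np.sqrt(np.mean(best.fun**2)))
# pit outer circle: rim heights >15 
z=W[...,2]; x,y=W[...,0],W[...,1]
e=(z>19)&(z<26)&(np.hypot(x-495,y+183)<115)&(np.hypot(x-495,y+183)>88)
p=np.c_[x[e],y[e]]; r=least_squares(lambda v:np.hypot(*(p-v).T)-100,[495,-183],loss="soft_l1"); print("rim circle c",r.x,len(p),np.median(z[e]))
# knob & pin
q=(z>44)&(np.hypot(x-524,y+126)<40); print("knob top",np.c_[x[q],y[q]].mean(0),q.sum(),np.median(z[q]))
q=(z>26.5)&(z<32)&(np.hypot(x-524,y+126)<45); pts=np.c_[x[q],y[q]]; print("arm",pts.mean(0),len(pts),np.linalg.svd(pts-pts.mean(0),full_matrices=False)[2][0],pts.min(0),pts.max(0))
t=np.load("top0.npz"); T=t["W"]; b=t["im"]
q=(np.hypot(T[...,0]-r.x[0],T[...,1]-r.x[1])>112)&(np.hypot(T[...,0]-r.x[0],T[...,1]-r.x[1])<136)&(T[...,2]>5); pts=T[q][:,:2]; print("track",pts.mean(0),len(pts),np.degrees(np.arctan2(*(pts.mean(0)-r.x)[::-1])))
q=(T[...,2]>17)&(T[...,2]<30)&(np.hypot(T[...,0]-r.x[0],T[...,1]-r.x[1])>90)&(np.hypot(T[...,0]-r.x[0],T[...,1]-r.x[1])<110); p=T[q][:,:2]; print("top rim c",least_squares(lambda v:np.hypot(*(p-v).T)-100,[495,-183],loss="soft_l1").x)
E
python3 sock.py
```

```text
215 [ 234   36   84   92 2548] [244, 181]
 hex c [ 490.8  -179.03] ang deg 40.16221299298276 AF 73.15884282407214 rms 0.2634219472181011
 hex c [ 490.96 -179.31] ang deg 40.184799488902044 AF 54.90269932592146 rms 0.26385969048105135
230 [ 235   37   83   91 2367] [241, 183]
 hex c [ 490.8  -179.13] ang deg 40.15647365049557 AF 72.38373381617087 rms 0.25793729060323534
 hex c [ 490.92 -179.43] ang deg 40.18106818184353 AF 55.54040341633169 rms 0.25336445495211757
240 [ 235   37   83   90 2240] [239, 184]
 hex c [ 490.8  -179.16] ang deg 40.111858618095425 AF 71.88024177445476 rms 0.2539162489816637
 hex c [ 490.92 -179.51] ang deg 40.19800961729209 AF 56.04899325685165 rms 0.26248986521978235
rim circle c [ 491.48 -181.56] 5220 21.72854805208769
knob top [ 530.14 -127.2 ] 190 49.705488112928634
arm [ 519.95 -124.84] 690 [-0.97  0.24] [ 496.72 -136.23] [ 547.33 -114.39]
track [ 524.78 -186.95] 436 -9.191471017540861
top rim c [ 492.97 -180.15]
```

>>> apply_moves([
  {"dx": 23,"dy": -28,"dz": 0,"wx": 0,"wy": 0,"wz": 0},
  {"dx": 23,"dy": -28,"dz": 0,"wx": 0,"wy": 0,"wz": 0},
  {"dx": 23,"dy": -28,"dz": 0,"wx": 0,"wy": 0,"wz": 0},
  {"dx": 23,"dy": -28,"dz": 0,"wx": 0,"wy": 0,"wz": 0},
  {"dx": 23,"dy": -28,"dz": 0,"wx": 0,"wy": 0,"wz": 0},
  {"dx": 23,"dy": -28,"dz": 0,"wx": 0,"wy": 0,"wz": 0},
  {"dx": 23,"dy": -28,"dz": 0,"wx": 0,"wy": 0,"wz": 0},
  {"dx": 23,"dy": -28,"dz": 0,"wx": 0,"wy": 0,"wz": 0},
  {"dx": 23,"dy": -28,"dz": 0,"wx": 0,"wy": 0,"wz": 0},
  {"dx": 23,"dy": -28,"dz": 0,"wx": 0,"wy": 0,"wz": 0},
  {"dx": 0,"dy": 0,"dz": 0,"wx": 0,"wy": 0,"wz": 0},
], grip=0.0)

```text
time_s: 3.52
position: [529.2, 124.8, 222.8]
orientation: [[0.944, 0.33, 0.002], [0.33, -0.944, 0.006], [0.004, -0.005, -1.0]]
ft_force: [-0.3, 0.8, 0.9]
opening: 43.7
```

```bash
python3 look.py w3 pivot
```

```text
pos [527.85 118.09 222.05] R [[0.9459592794095252, 0.3242844891933964, -0.0007821557326798701], [0.3242847148318852, -0.945959508702023, 0.00017782752978470908], [-0.0006822209429536221, -0.000421858750660569, -0.999999678304838]] q [ 0.14  0.3  -0.53  1.83  0.17  1.06 -1.7 ] 3.6167 F [-0.51 -0.58  0.6 ]
pivot 0.7 [253.3, 69.3, 48.3, 54.9] [605.42 147.56   9.94] 51.40794523075359
pivot 0.67 [168.1, 35.7, 53.6, 57.4] [607.71 232.19  10.05] 51.35914787625418
pivot 0.58 [334.0, 117.4, 56.1, 52.4] [591.39  56.39  10.09] 51.337427466419705
```

View pics/w3.png

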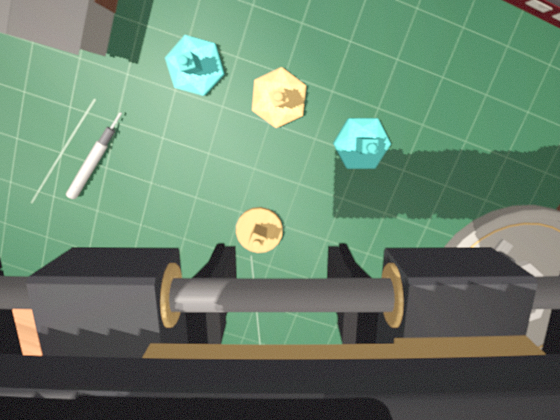

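Pictures: 5. The brass hex post is at px (279,97) between the turquoise ones; the round post is at (259,230).

```bash
cat > piv.py <<'E'
from h import *
from scipy.optimize import least_squares
import sys
np.set_printoptions(precision=2,suppress=True)
f=np.load(sys.argv[1]+".npz"); c0=(float(sys.argv[2]),float(sys.argv[3])); im,W,K,D,P=[f[k] for k in("im","W","K","D","P")]
def onplane(uv,z):
    n=cv2.undistortPoints(np.array(uv,float).reshape(-1,1,2),K,D).reshape(-1,2)
    r=np.c_[n,np.ones(len(n))]@P[:3,:3].T; c=P[:3,3]; return (c+r*((z-c[2])/r[:,2])[:,None])
def hexd(p,c,a,n=6):
    q=p[:,:2]-c; return np.max([q@[np.cos(a+k*2*np.pi/n),np.sin(a+k*2*np.pi/n)] for k in range(n)],0)
r=np.hypot(W[...,0]-c0[0],W[...,1]-c0[1]); B=im.astype(int)
m=((r<40)&(B[...,2]>B[...,0]+35)&(B[...,2]>=B[...,1]-5)).astype(np.uint8)
m=cv2.morphologyEx(m,cv2.MORPH_CLOSE,np.ones((3,3)))
cs,_=cv2.findContours(m,cv2.RETR_EXTERNAL,cv2.CHAIN_APPROX_NONE); c=max(cs,key=cv2.contourArea)
p=onplane(c[:,0,:],10)
b=min((least_squares(lambda v:hexd(p,v[:2],v[2])-v[3],[*p[:,:2].mean(0),a,25],loss="soft_l1") for a in(0,.3,.6,.9)),key=lambda r:r.cost)
a=b.x[2]; print("foot c",b.x[:2],"ang",np.degrees(a)%60,"AF",2*b.x[3],"rms",np.sqrt(np.mean(b.fun**2)))
s=(r<22)&(W[...,2]>16); S=W[s]; print("tall pts",len(S),"z>46 centre",S[S[:,2]>47][:,:2].mean(0))
t=(r<22)&(W[...,2]>40)&(W[...,2]<46); p=W[t][:,:2]; print("shank top n",len(p),p.mean(0))
print("minAreaRect shanktop",cv2.minAreaRect(p.astype(np.float32)))
for k in(0,30,60): print(np.degrees(a)%30+k, [np.ptp(p@[np.cos(x),np.sin(x)]).round(1) for x in (np.radians(np.degrees(a)%30+k),np.radians(np.degrees(a)%30+k+90))])
u,v=[int(x) for x in c[:,0,:].mean(0)]; cv2.imwrite("pics/pivcrop_%s.png"%sys.argv[1],cv2.resize(im[v-45:v+45,u-45:u+45],None,fx=6,fy=6,interpolation=cv2.INTER_CUBIC))
E
python3 piv.py w3 605 147
```

```text
foot c [605.59 147.04] ang 43.03141161147377 AF 51.021167333507265 rms 0.2800938609663661
tall pts 264 z>46 centre [605.7  147.72]
shank top n 190 [605.64 147.76]
minAreaRect shanktop ((605.7522583007812, 147.7845458984375), (14.157605171203613, 14.008499145507812), 43.44142150878906)
13.031411611473775 [np.float64(17.8), np.float64(17.6)]
43.03141161147377 [np.float64(14.2), np.float64(14.0)]
73.03141161147377 [np.float64(17.8), np.float64(17.6)]
```

View pics/pivcrop_w3.png

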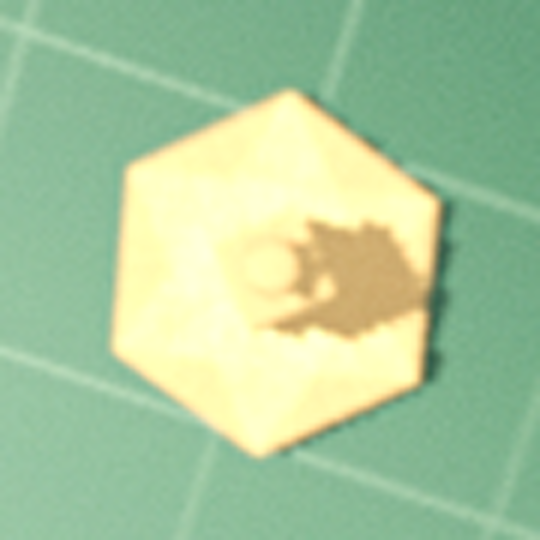

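Foot angle is 43.0°, the shank faces are at 43.2°, and the centre is (605.6,147.4). I'll turn +24.2°, move over it and go partway down.

>>> apply_moves([
  {"dx": 27.7,"dy": -0.8,"dz": 0,"wx": 0,"wy": 0,"wz": 0},
  {"dx": 27.7,"dy": -0.8,"dz": 0,"wx": 0,"wy": 0,"wz": 0},
  {"dx": 27.7,"dy": -0.8,"dz": 0,"wx": 0,"wy": 0,"wz": 0},
  {"dx": 0,"dy": 0,"dz": 32,"wx": 0,"wy": 0,"wz": -0.1055},
  {"dx": 0,"dy": 0,"dz": 32,"wx": 0,"wy": 0,"wz": -0.1055},
  {"dx": 0,"dy": 0,"dz": 32,"wx": 0,"wy": 0,"wz": -0.1055},
  {"dx": 0,"dy": 0,"dz": 32,"wx": 0,"wy": 0,"wz": -0.1055},
  {"dx": 0,"dy": 0,"dz": 0,"wx": 0,"wy": 0,"wz": 0},
  {"dx": 0,"dy": 0,"dz": 0,"wx": 0,"wy": 0,"wz": 0},
])

```text
time_s: 4.47
position: [604.4, 144.4, 93.3]
orientation: [[0.734, 0.679, -0.004], [0.679, -0.734, -0.002], [-0.004, -0.001, -1.0]]
ft_force: [-0.3, -0.2, 0.6]
opening: 43.7
```

>>> apply_moves([
  {"dx": 2.9,"dy": -1.4,"dz": 20,"wx": 0,"wy": 0,"wz": 0},
  {"dx": 0,"dy": 0,"dz": 20,"wx": 0,"wy": 0,"wz": 0},
  {"dx": 0,"dy": 0,"dz": 20,"wx": 0,"wy": 0,"wz": 0},
  {"dx": 0,"dy": 0,"dz": 14,"wx": 0,"wy": 0,"wz": 0},
  {"dx": 0,"dy": 0,"dz": 6,"wx": 0,"wy": 0,"wz": 0},
  {"dx": 0,"dy": 0,"dz": 0,"wx": 0,"wy": 0,"wz": 0},
  {"dx": 0,"dy": 0,"dz": 0,"wx": 0,"wy": 0,"wz": 0},
])

```text
time_s: 5.05
position: [607.3, 150.4, 15.9]
orientation: [[0.731, 0.682, 0.002], [0.682, -0.731, 0.0], [0.002, 0.001, -1.0]]
ft_force: [0.6, 0.2, 0.1]
opening: 43.6
```

>>> apply_moves([
  {"dx": 0,"dy": 0,"dz": 0,"wx": 0,"wy": 0,"wz": 0},
  {"dx": 0,"dy": 0,"dz": 0,"wx": 0,"wy": 0,"wz": 0},
  {"dx": 0,"dy": 0,"dz": 0,"wx": 0,"wy": 0,"wz": 0},
  {"dx": 0,"dy": 0,"dz": 0,"wx": 0,"wy": 0,"wz": 0},
  {"dx": 0,"dy": 0,"dz": 0,"wx": 0,"wy": 0,"wz": 0},
  {"dx": 0,"dy": 0,"dz": 0,"wx": 0,"wy": 0,"wz": 0},
], grip=-1, force=15)

```text
time_s: 5.55
position: [606.4, 150.1, 14.8]
orientation: [[0.731, 0.683, 0.001], [0.683, -0.731, -0.0], [0.0, 0.001, -1.0]]
ft_force: [0.2, -0.5, 2.0]
opening: 14.1
```

Gripped: opening is 14.1 mm. Lifting, then carrying it over the pit.

>>> apply_moves([
  {"dx": 0,"dy": 0,"dz": -10,"wx": 0,"wy": 0,"wz": 0},
  {"dx": 0,"dy": 0,"dz": -20,"wx": 0,"wy": 0,"wz": 0},
  {"dx": 0,"dy": 0,"dz": -25,"wx": 0,"wy": 0,"wz": 0},
  {"dx": 0,"dy": 0,"dz": -25,"wx": 0,"wy": 0,"wz": 0},
  {"dx": 0,"dy": 0,"dz": 0,"wx": 0,"wy": 0,"wz": 0},
], grip=-1, force=25)

```text
time_s: 5.97
position: [609.2, 151.9, 100.0]
orientation: [[0.73, 0.683, 0.009], [0.683, -0.73, 0.003], [0.008, 0.004, -1.0]]
ft_force: [1.8, 0.4, -1.4]
opening: 13.8
```

>>> apply_moves([
  {"dx": -12,"dy": 6,"dz": 0,"wx": 0,"wy": 0,"wz": 0},
  {"dx": -27,"dy": 14,"dz": 0,"wx": 0,"wy": 0,"wz": 0},
  {"dx": -30,"dy": 16,"dz": 0,"wx": 0,"wy": 0,"wz": 0},
  {"dx": -30,"dy": 16,"dz": 0,"wx": 0,"wy": 0,"wz": 0},
  {"dx": -30,"dy": 16,"dz": 0,"wx": 0,"wy": 0,"wz": 0},
  {"dx": -30,"dy": 16,"dz": 0,"wx": 0,"wy": 0,"wz": 0},
  {"dx": -30,"dy": 16,"dz": 0,"wx": 0,"wy": 0,"wz": 0},
  {"dx": -30,"dy": 16,"dz": 0,"wx": 0,"wy": 0,"wz": 0},
  {"dx": -30,"dy": 16,"dz": 0,"wx": 0,"wy": 0,"wz": 0},
  {"dx": -25,"dy": 13,"dz": 0,"wx": 0,"wy": 0,"wz": 0},
  {"dx": -20,"dy": 10,"dz": 0,"wx": 0,"wy": 0,"wz": 0},
  {"dx": -15,"dy": 7,"dz": 0,"wx": 0,"wy": 0,"wz": 0.05},
])

```text
time_s: 6.97
position: [488.0, -182.2, 93.2]
orientation: [[0.767, 0.641, -0.004], [0.641, -0.767, -0.0], [-0.003, -0.002, -1.0]]
ft_force: [0.5, -1.1, -2.2]
opening: 14.0
```

>>> apply_moves([
  {"dx": 0,"dy": 0,"dz": 0,"wx": 0,"wy": 0,"wz": 0},
  {"dx": 0,"dy": 0,"dz": 0,"wx": 0,"wy": 0,"wz": 0},
  {"dx": 0,"dy": 0,"dz": 0,"wx": 0,"wy": 0,"wz": 0},
])

```text
time_s: 7.22
position: [491.2, -177.7, 94.3]
orientation: [[0.763, 0.646, -0.0], [0.646, -0.763, 0.001], [0.001, -0.001, -1.0]]
ft_force: [-0.1, 1.6, -1.5]
opening: 13.8
```

```bash
python3 look.py w4 pivot pit
```

```text
pos [ 491.64 -177.29   94.53] R [[0.7619148782219562, 0.6476771098039444, 0.00028245359040226126], [0.647676749902457, -0.761914807464609, 0.0008085802109675646], [0.0007389044670331295, -0.0004331306695420199, -0.9999996332089385]] q [ 0.7   0.44 -0.55  1.99  0.31  0.79 -0.89] 7.3167 F [ 0.24  0.23 -2.35]
pivot 0.96 [236.5, 208.9, 93.6, 101.8] [ 499.82 -170.86   89.8 ] 119.59346308093357
pit 0.67 [130.4, 57.3, 339.4, 287.9] [ 531.02 -154.76   12.54] 28.48213673905828
```

View pics/w4.png

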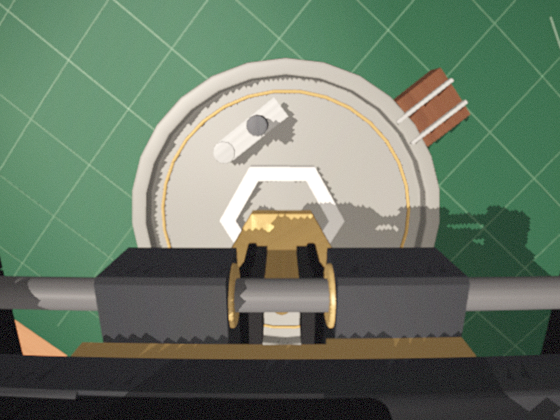

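Pictures: 7. The foot is held square: its front flat (row 210) is parallel to the socket's flat (row 172). The keeper is open, with its knob at (257,125). Correcting by about 0.7 mm and going down to just above the wall.

>>> apply_moves([
  {"dx": 0.7,"dy": -0.2,"dz": 15,"wx": 0,"wy": 0,"wz": 0},
  {"dx": 0,"dy": 0,"dz": 18,"wx": 0,"wy": 0,"wz": 0},
  {"dx": 0,"dy": 0,"dz": 14,"wx": 0,"wy": 0,"wz": 0},
  {"dx": 0,"dy": 0,"dz": 8,"wx": 0,"wy": 0,"wz": 0},
  {"dx": 0,"dy": 0,"dz": 0,"wx": 0,"wy": 0,"wz": 0},
  {"dx": 0,"dy": 0,"dz": 0,"wx": 0,"wy": 0,"wz": 0},
  {"dx": 0,"dy": 0,"dz": 0,"wx": 0,"wy": 0,"wz": 0},
  {"dx": 0,"dy": 0,"dz": 0,"wx": 0,"wy": 0,"wz": 0},
])

```text
time_s: 8.13
position: [492.4, -178.6, 40.5]
orientation: [[0.764, 0.646, 0.002], [0.646, -0.764, -0.001], [0.001, 0.002, -1.0]]
ft_force: [0.4, 0.7, -2.2]
opening: 13.9
```

```bash
python3 look.py w5 pivot
```

```text
pos [ 492.09 -178.67   40.31] R [[0.7637082773695827, 0.6455599638553968, 0.0014142645451308256], [0.6455611761595879, -0.7637082841860585, -0.0006515374401798399], [0.0006594790628140367, 0.0014105788192369404, -0.9999987876766452]] q [ 0.66  0.52 -0.5   2.03  0.38  0.69 -0.95] 8.2333 F [-0.01  0.99 -2.27]
pivot 0.89 [236.3, 209.0, 91.4, 65.7] [ 500.33 -172.29   35.61] 64.50569982403255
```

View pics/w5.png

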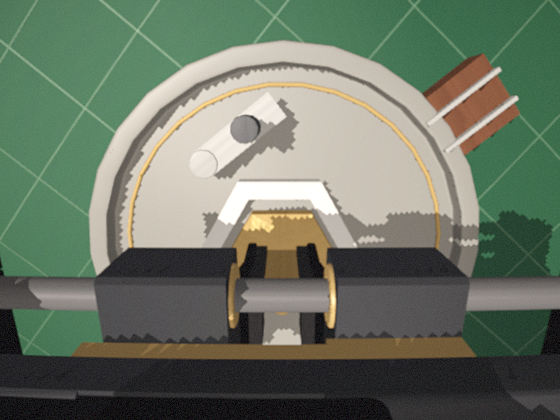

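Pictures: 8. The foot's front flat is at row 210 and the socket's inner edge at row 199. That leaves a gap of about 3.6 mm against an ideal 2.5, and about 0.6 mm sideways. Correcting and feeling down.

>>> apply_moves([
  {"dx": 1.1,"dy": -1.0,"dz": 2,"wx": 0,"wy": 0,"wz": 0},
  {"dx": 0,"dy": 0,"dz": 2,"wx": 0,"wy": 0,"wz": 0},
  {"dx": 0,"dy": 0,"dz": 1,"wx": 0,"wy": 0,"wz": 0},
  {"dx": 0,"dy": 0,"dz": 1,"wx": 0,"wy": 0,"wz": 0},
  {"dx": 0,"dy": 0,"dz": 0,"wx": 0,"wy": 0,"wz": 0},
  {"dx": 0,"dy": 0,"dz": 0,"wx": 0,"wy": 0,"wz": 0},
])

```text
time_s: 8.83
position: [491.7, -177.0, 33.5]
orientation: [[0.764, 0.646, -0.0], [0.646, -0.764, 0.0], [-0.0, -0.0, -1.0]]
ft_force: [-0.4, -0.3, -1.8]
opening: 13.5
```

>>> apply_moves([
  {"dx": 0,"dy": 0,"dz": 1,"wx": 0,"wy": 0,"wz": 0},
  {"dx": 0,"dy": 0,"dz": 1,"wx": 0,"wy": 0,"wz": 0},
  {"dx": 0,"dy": 0,"dz": 0,"wx": 0,"wy": 0,"wz": 0},
])

```text
time_s: 9.08
position: [491.6, -177.0, 31.4]
orientation: [[0.764, 0.646, -0.0], [0.646, -0.764, 0.0], [-0.0, -0.0, -1.0]]
ft_force: [0.3, 0.2, -3.1]
opening: 13.7
```

No contact force, and the tool is already about 2 mm below wall-contact height. Continuing.

>>> apply_moves([
  {"dx": 0,"dy": 0,"dz": 1.5,"wx": 0,"wy": 0,"wz": 0},
  {"dx": 0,"dy": 0,"dz": 1.5,"wx": 0,"wy": 0,"wz": 0},
  {"dx": 0,"dy": 0,"dz": 0,"wx": 0,"wy": 0,"wz": 0},
])

```text
time_s: 9.33
position: [491.5, -177.0, 28.3]
orientation: [[0.764, 0.646, -0.0], [0.646, -0.764, 0.0], [-0.0, -0.0, -1.0]]
ft_force: [-0.2, -0.3, -1.4]
opening: 13.8
```

>>> apply_moves([
  {"dx": 0,"dy": 0,"dz": 1,"wx": 0,"wy": 0,"wz": 0},
  {"dx": 0,"dy": 0,"dz": 1,"wx": 0,"wy": 0,"wz": 0},
  {"dx": 0,"dy": 0,"dz": 0,"wx": 0,"wy": 0,"wz": 0},
])

```text
time_s: 9.58
position: [491.6, -177.0, 26.3]
orientation: [[0.764, 0.646, -0.0], [0.646, -0.764, 0.0], [-0.0, -0.0, -1.0]]
ft_force: [-0.3, 0.6, -1.8]
opening: 14.0
```

>>> apply_moves([
  {"dx": 0,"dy": 0,"dz": 0.7,"wx": 0,"wy": 0,"wz": 0},
  {"dx": 0,"dy": 0,"dz": 0,"wx": 0,"wy": 0,"wz": 0},
  {"dx": 0,"dy": 0,"dz": 0,"wx": 0,"wy": 0,"wz": 0},
])

```text
time_s: 9.83
position: [491.7, -177.0, 25.8]
orientation: [[0.764, 0.646, -0.0], [0.646, -0.764, -0.0], [-0.0, 0.0, -1.0]]
ft_force: [0.3, -0.6, -1.3]
opening: 13.6
```

>>> apply_moves([
  {"dx": 0,"dy": 0,"dz": 0.7,"wx": 0,"wy": 0,"wz": 0},
  {"dx": 0,"dy": 0,"dz": 0,"wx": 0,"wy": 0,"wz": 0},
])

```text
time_s: 10.0
position: [491.7, -177.1, 25.1]
orientation: [[0.764, 0.646, 0.0], [0.646, -0.764, -0.0], [-0.0, 0.0, -1.0]]
ft_force: [0.1, 0.6, -1.1]
opening: 14.1
```

>>> apply_moves([
  {"dx": 0,"dy": 0,"dz": 0.5,"wx": 0,"wy": 0,"wz": 0},
  {"dx": 0,"dy": 0,"dz": 0,"wx": 0,"wy": 0,"wz": 0},
])

```text
time_s: 10.17
position: [491.8, -177.0, 24.8]
orientation: [[0.764, 0.646, 0.0], [0.646, -0.764, -0.0], [-0.0, 0.0, -1.0]]
ft_force: [-0.1, -0.0, -1.2]
opening: 13.7
```

>>> apply_moves([
  {"dx": 0,"dy": 0,"dz": 0,"wx": 0,"wy": 0,"wz": 0},
  {"dx": 0,"dy": 0,"dz": 0,"wx": 0,"wy": 0,"wz": 0},
  {"dx": 0,"dy": 0,"dz": 0,"wx": 0,"wy": 0,"wz": 0},
  {"dx": 0,"dy": 0,"dz": 0,"wx": 0,"wy": 0,"wz": 0},
], grip=-0.2)

```text
time_s: 10.5
position: [492.0, -177.1, 24.8]
orientation: [[0.764, 0.646, 0.001], [0.646, -0.764, -0.0], [0.0, 0.0, -1.0]]
ft_force: [-0.0, -0.6, 0.6]
opening: 31.0
```

>>> apply_moves([
  {"dx": 0,"dy": 0,"dz": -6,"wx": 0,"wy": 0,"wz": 0},
  {"dx": 0,"dy": 0,"dz": -12,"wx": 0,"wy": 0,"wz": 0},
  {"dx": 0,"dy": 0,"dz": -20,"wx": 0,"wy": 0,"wz": 0},
  {"dx": 0,"dy": 0,"dz": -25,"wx": 0,"wy": 0,"wz": 0},
  {"dx": -10,"dy": 0,"dz": -25,"wx": 0,"wy": 0,"wz": 0},
  {"dx": -25,"dy": 0,"dz": -20,"wx": 0,"wy": 0,"wz": 0},
  {"dx": -25,"dy": 0,"dz": 0,"wx": 0,"wy": 0,"wz": 0},
  {"dx": -15,"dy": 0,"dz": 0,"wx": 0,"wy": 0,"wz": 0},
  {"dx": 0,"dy": 0,"dz": 0,"wx": 0,"wy": 0,"wz": 0},
  {"dx": 0,"dy": 0,"dz": 0,"wx": 0,"wy": 0,"wz": 0},
])

```text
time_s: 11.33
position: [434.4, -226.0, 133.7]
orientation: [[0.765, 0.644, 0.001], [0.644, -0.765, -0.001], [0.0, 0.002, -1.0]]
ft_force: [0.6, 0.4, -0.2]
opening: 35.0
```

```bash
python3 look.py w6 pivot keeper; python3 piv.py w6 491 -179
python3 - <<'E'
from h import *
W=np.load("w6.npz")["W"]; z=W[...,2]; r=np.hypot(W[...,0]-490.9,W[...,1]+178.5)
for a,b in((0,3.2),(6,7),(14,21),(31,34),(45,80)): q=(r>a)&(r<b); print(a,b,np.nanmedian(z[q]),q.sum())
for lo,hi in((46,60),(26.5,32)):
    q=(z>lo)&(z<hi)&(np.hypot(W[...,0]-524,W[...,1]+126)<45); p=W[q][:,:2]; print(p.mean(0),len(p),np.linalg.svd(p-p.mean(0),full_matrices=False)[2][0],p.min(0),p.max(0))
E
```

```text
pos [ 435.45 -224.72  133.32] R [[0.7629441982291646, 0.6464624601591022, 0.0015614075377359707], [0.6464632830272213, -0.7629450981747851, -2.9474302240977298e-05], [0.0011722141972306246, 0.0010318798908798017, -0.9999987805681396]] q [ 0.87  0.33 -0.57  2.03  0.24  0.84 -0.71] 11.4333 F [0.29 0.63 0.11]
pivot 0.83 [242.0, 73.0, 75.5, 66.5] [ 490.7  -178.39   20.01] 61.53865740440582
keeper 0.68 [217.5, 0.0, 70.9, 52.4] [ 520.84 -126.22   28.4 ] 50.53993776754144
foot c [ 490.3  -178.68] ang 40.33706436889656 AF 52.407374668811 rms 0.1818442264159079
tall pts 2914 z>46 centre [ 490.32 -178.95]
shank top n 0 [nan nan]
minAreaRect shanktop ((0.0, 0.0), (0.0, 0.0), 0.0)
0 3.2 61.86424258873757 85
6 7 53.792366712053564 99
14 21 19.864463290084814 1477
31 34 20.901583596037256 1223
45 80 226.82434830288574 98957
[ 528.70094276 -127.84157324] 225 [ 0.64295825 -0.76590123] [ 524.37332151 -132.465225  ] [ 534.81755494 -120.79490522]
[ 517.02836236 -124.70859244] 1145 [-0.95429135  0.29887795] [ 496.22218538 -136.39888698] [ 545.84757538 -113.99334567]piv.py:19: RuntimeWarning: Mean of empty slice.
  t=(r<22)&(W[...,2]>40)&(W[...,2]<46); p=W[t][:,:2]; print("shank top n",len(p),p.mean(0))
  ret = um.true_divide(
Traceback (most recent call last):
  File "piv.py", line 21, in <module>
    for k in(0,30,60): print(np.degrees(a)%30+k, [np.ptp(p@[np.cos(x),np.sin(x)]).round(1) for x in (np.radians(np.degrees(a)%30+k),np.radians(np.degrees(a)%30+k+90))])
                                                  ~~~~~~^^^^^^^^^^^^^^^^^^^^^^^^^
ValueError: zero-size array to reduction operation maximum which has no identity
```

View pics/w6.png

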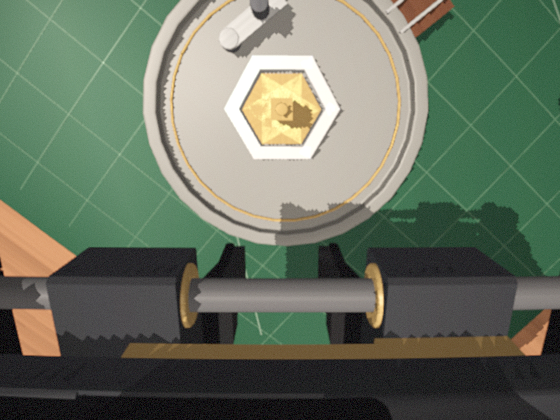

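Pictures: 9. The post sits in the socket (px 283,108). The foot top reads 1 mm below the wall top, as it should when seated, and the post is upright. The keeper is still open (pin near 230,38). Next, the keeper geometry.

Run:
```python
from h import *
np.set_printoptions(precision=2,suppress=True)
C=np.array([0,0.])
for n,pin,knob in(("w2",(222,48),None),("w4",(224,152),(257,125)),("w5",(204,163),(245,128)),("w6",(230,38),None)):
    f=np.load(n+".npz"); im,W,K,D,P=[f[k] for k in("im","W","K","D","P")]
    def onp(uv,z):
        q=cv2.undistortPoints(np.array([[uv]],float),K,D)[0,0]; r=P[:3,:3]@[*q,1]; c=P[:3,3]; return (c+r*((z-c[2])/r[2]))[:2]
    ty=-1.0*P[:3,0][:2]  # remove ~1 mm lateral hand-eye bias
    z=W[...,2]; x,y=W[...,0],W[...,1]; rr=np.hypot(x-491,y+180)
    q=(z>47)&(np.hypot(x-528,y+127)<20); 
    if n in("w4","w5"): q&=z<53
    kt=W[q][:,:2]
    e=(z>20)&(z<24)&(rr>92)&(rr<108); p=W[e][:,:2]
    from scipy.optimize import least_squares
    c=least_squares(lambda v:np.hypot(*(p-v).T)-100,[491,-180],loss="soft_l1").x
    pn=onp(pin,29)+ty; v=pn-c-ty
    print(n,"pit c",c+ty,"pin",pn,"r",np.hypot(*v),"pit yaw",np.degrees(np.arctan2(v[1],v[0]))-90,end=" ")
    if knob: k=onp(knob,50)+ty; print("knob",k,"cloud",cv2.minEnclosingCircle(kt.astype(np.float32)) if len(kt) else "","d",np.hypot(*(k-pn)),"ang",np.degrees(np.arctan2(*(k-pn)[::-1])))
    else: print()
```

```text
w2 pit c [ 491.12 -180.61] pin [ 502.55 -122.32] r 59.392847841511525 pit yaw -11.099014090477453 
w4 pit c [ 490.35 -181.27] pin [ 502.81 -120.17] r 62.35624688018527 pit yaw -11.527217718805417 knob [ 530.23 -125.92] cloud ((530.4100341796875, -126.5497055053711), 5.9878363609313965) d 28.016267106090122 ang -11.830870421449635
w5 pit c [ 490.11 -181.32] pin [ 503.13 -120.15] r 62.540367908723844 pit yaw -12.016087003711888 knob [ 530.51 -125.79] cloud ((530.39111328125, -126.35928344726562), 6.038205146789551) d 27.953905719245718 ang -11.635424908335517
w6 pit c [ 490.97 -180.65] pin [ 503.12 -120.97] r 60.906364813151306 pit yaw -11.497710387822991
```

Pin at (503,-120.4) and knob at (530.4,-126.1): 28 mm apart and 62 mm from the axis, both as specified. Pit yaw is -11.5° and the keeper is near 1.57 rad. I'll straddle the knob with the fingers along its tangent and follow the arc.

>>> apply_moves([
  {"dx": 34,"dy": -3.5,"dz": 0,"wx": 0,"wy": 0,"wz": 0},
  {"dx": 34,"dy": -3.5,"dz": 0,"wx": 0,"wy": 0,"wz": 0},
  {"dx": 34,"dy": -3.5,"dz": 0,"wx": 0,"wy": 0,"wz": 0},
  {"dx": 34,"dy": -3.5,"dz": 0,"wx": 0,"wy": 0,"wz": 0},
  {"dx": 0,"dy": 0,"dz": 0,"wx": 0,"wy": 0,"wz": 0.1137},
  {"dx": 0,"dy": 0,"dz": 0,"wx": 0,"wy": 0,"wz": 0.1137},
  {"dx": 0,"dy": 0,"dz": 0,"wx": 0,"wy": 0,"wz": 0.1137},
  {"dx": 0,"dy": 0,"dz": 0,"wx": 0,"wy": 0,"wz": 0.1137},
  {"dx": 0,"dy": 0,"dz": 0,"wx": 0,"wy": 0,"wz": 0.1137},
  {"dx": 0,"dy": 0,"dz": 0,"wx": 0,"wy": 0,"wz": 0.1137},
  {"dx": 0,"dy": 0,"dz": 0,"wx": 0,"wy": 0,"wz": 0.1137},
  {"dx": 0,"dy": 0,"dz": 0,"wx": 0,"wy": 0,"wz": 0.1137},
], grip=-0.45)

```text
time_s: 12.58
position: [529.7, -125.9, 132.4]
orientation: [[0.978, -0.21, -0.0], [-0.21, -0.978, 0.001], [-0.0, -0.0, -1.0]]
ft_force: [-0.1, 0.3, -0.5]
opening: 24.0
```

>>> apply_moves([
  {"dx": 0,"dy": 0,"dz": 25,"wx": 0,"wy": 0,"wz": 0},
  {"dx": 0,"dy": 0,"dz": 20,"wx": 0,"wy": 0,"wz": 0},
  {"dx": 0,"dy": 0,"dz": 15,"wx": 0,"wy": 0,"wz": 0},
  {"dx": 0,"dy": 0,"dz": 10,"wx": 0,"wy": 0,"wz": 0},
  {"dx": 0,"dy": 0,"dz": 0,"wx": 0,"wy": 0,"wz": 0},
  {"dx": 0,"dy": 0,"dz": 0,"wx": 0,"wy": 0,"wz": 0},
])

```text
time_s: 13.08
position: [529.5, -126.3, 62.4]
orientation: [[0.979, -0.205, -0.001], [-0.205, -0.979, 0.001], [-0.001, -0.0, -1.0]]
ft_force: [0.1, -1.0, -0.0]
opening: 24.3
```

>>> apply_moves([
  {"dx": 0.5,"dy": 0,"dz": 6,"wx": 0,"wy": 0,"wz": 0},
  {"dx": 0.5,"dy": 0,"dz": 6,"wx": 0,"wy": 0,"wz": 0},
  {"dx": 0,"dy": 0,"dz": 3,"wx": 0,"wy": 0,"wz": 0},
  {"dx": 0,"dy": 0,"dz": 0,"wx": 0,"wy": 0,"wz": 0},
])

```text
time_s: 13.42
position: [529.9, -127.2, 47.2]
orientation: [[0.978, -0.206, -0.001], [-0.206, -0.978, 0.0], [-0.001, 0.0, -1.0]]
ft_force: [-1.0, -0.3, 0.7]
opening: 23.9
```

>>> apply_moves([
  {"dx": 0,"dy": 0,"dz": 6,"wx": 0,"wy": 0,"wz": 0},
  {"dx": 0,"dy": 0,"dz": 6,"wx": 0,"wy": 0,"wz": 0},
  {"dx": 0,"dy": 0,"dz": 2.5,"wx": 0,"wy": 0,"wz": 0},
  {"dx": 0,"dy": 0,"dz": 0,"wx": 0,"wy": 0,"wz": 0},
])

```text
time_s: 13.75
position: [529.6, -127.1, 32.3]
orientation: [[0.979, -0.206, -0.002], [-0.206, -0.979, 0.0], [-0.002, 0.0, -1.0]]
ft_force: [0.4, -0.1, -0.1]
opening: 23.9
```

>>> apply_moves([
  {"dx": 0,"dy": 0,"dz": 0,"wx": 0,"wy": 0,"wz": 0},
  {"dx": 0,"dy": 0,"dz": 0,"wx": 0,"wy": 0,"wz": 0},
  {"dx": 0,"dy": 0,"dz": 0,"wx": 0,"wy": 0,"wz": 0},
], grip=-0.67, force=5)

```text
time_s: 14.0
position: [530.5, -127.2, 33.4]
orientation: [[0.978, -0.206, 0.001], [-0.206, -0.978, -0.0], [0.001, 0.0, -1.0]]
ft_force: [0.5, -0.5, -0.5]
opening: 15.8
```

>>> apply_moves([
  {"dx": -0.14,"dy": 2.8,"dz": 0,"wx": 0,"wy": 0,"wz": 0.1},
  {"dx": -0.14,"dy": 2.8,"dz": 0,"wx": 0,"wy": 0,"wz": 0.1},
  {"dx": -0.14,"dy": 2.8,"dz": 0,"wx": 0,"wy": 0,"wz": 0.1},
  {"dx": -0.14,"dy": 2.8,"dz": 0,"wx": 0,"wy": 0,"wz": 0.1},
  {"dx": -0.14,"dy": 2.8,"dz": 0,"wx": 0,"wy": 0,"wz": 0.1},
  {"dx": -0.14,"dy": 2.8,"dz": 0,"wx": 0,"wy": 0,"wz": 0.1},
  {"dx": 0,"dy": 0,"dz": 0,"wx": 0,"wy": 0,"wz": 0},
])

```text
time_s: 14.58
position: [522.2, -141.6, 33.4]
orientation: [[0.69, -0.724, 0.0], [-0.724, -0.69, -0.0], [0.0, -0.0, -1.0]]
ft_force: [0.2, 0.1, 0.2]
opening: 14.5
```

>>> apply_moves([
  {"dx": -0.14,"dy": 2.8,"dz": 0,"wx": 0,"wy": 0,"wz": 0.1},
  {"dx": -0.14,"dy": 2.8,"dz": 0,"wx": 0,"wy": 0,"wz": 0.1},
  {"dx": -0.14,"dy": 2.8,"dz": 0,"wx": 0,"wy": 0,"wz": 0.1},
  {"dx": -0.14,"dy": 2.8,"dz": 0,"wx": 0,"wy": 0,"wz": 0.1},
  {"dx": -0.14,"dy": 2.8,"dz": 0,"wx": 0,"wy": 0,"wz": 0.1},
  {"dx": -0.14,"dy": 2.8,"dz": 0,"wx": 0,"wy": 0,"wz": 0.1},
  {"dx": 0,"dy": 0,"dz": 0,"wx": 0,"wy": 0,"wz": 0},
])

```text
time_s: 15.17
position: [507.7, -149.3, 33.5]
orientation: [[0.163, -0.987, 0.001], [-0.987, -0.163, -0.002], [0.003, -0.0, -1.0]]
ft_force: [-0.6, -0.5, -0.4]
opening: 14.5
```

>>> apply_moves([
  {"dx": -0.14,"dy": 2.8,"dz": 0,"wx": 0,"wy": 0,"wz": 0.1},
  {"dx": -0.14,"dy": 2.8,"dz": 0,"wx": 0,"wy": 0,"wz": 0.1},
  {"dx": -0.14,"dy": 2.8,"dz": 0,"wx": 0,"wy": 0,"wz": 0.1},
  {"dx": 0,"dy": 1.5,"dz": 0,"wx": 0,"wy": 0,"wz": 0.05},
  {"dx": 0,"dy": 0,"dz": 0,"wx": 0,"wy": 0,"wz": 0},
  {"dx": 0,"dy": 0,"dz": 0,"wx": 0,"wy": 0,"wz": 0},
])

```text
time_s: 15.67
position: [497.8, -148.5, 32.9]
orientation: [[-0.181, -0.984, -0.001], [-0.984, 0.181, -0.0], [0.0, 0.001, -1.0]]
ft_force: [1.2, 0.5, -0.7]
opening: 14.7
```

>>> apply_moves([
  {"dx": 0,"dy": 1,"dz": 0,"wx": 0,"wy": 0,"wz": 0},
  {"dx": 0,"dy": 0,"dz": 0,"wx": 0,"wy": 0,"wz": 0},
  {"dx": 0,"dy": 0,"dz": 0,"wx": 0,"wy": 0,"wz": 0},
])

```text
time_s: 15.92
position: [496.8, -148.7, 33.2]
orientation: [[-0.185, -0.983, 0.001], [-0.983, 0.185, 0.001], [-0.001, -0.0, -1.0]]
ft_force: [2.4, 0.6, -0.2]
opening: 14.2
```

>>> apply_moves([
  {"dx": 0,"dy": 1,"dz": 0,"wx": 0,"wy": 0,"wz": 0},
  {"dx": 0,"dy": 0,"dz": 0,"wx": 0,"wy": 0,"wz": 0},
  {"dx": 0,"dy": 0,"dz": 0,"wx": 0,"wy": 0,"wz": 0},
])

```text
time_s: 16.17
position: [496.6, -148.7, 33.4]
orientation: [[-0.186, -0.983, 0.002], [-0.983, 0.186, -0.001], [0.0, -0.002, -1.0]]
ft_force: [4.4, 0.1, -3.3]
opening: 14.3
```

The force is rising and motion has stalled at the expected stop. Backing off, opening, then lifting clear.

>>> apply_moves([
  {"dx": 0,"dy": -2.2,"dz": 0,"wx": 0,"wy": 0,"wz": 0},
  {"dx": 0,"dy": 0,"dz": 0,"wx": 0,"wy": 0,"wz": 0},
  {"dx": 0,"dy": 0,"dz": 0,"wx": 0,"wy": 0,"wz": 0},
], grip=-0.45)

```text
time_s: 16.42
position: [496.6, -149.0, 32.9]
orientation: [[-0.186, -0.983, -0.002], [-0.983, 0.186, 0.0], [0.0, 0.002, -1.0]]
ft_force: [-0.4, 0.7, -0.2]
opening: 22.5
```

>>> apply_moves([
  {"dx": 0,"dy": 0,"dz": -5,"wx": 0,"wy": 0,"wz": 0},
  {"dx": 0,"dy": 0,"dz": -10,"wx": 0,"wy": 0,"wz": 0},
  {"dx": 0,"dy": 0,"dz": -20,"wx": 0,"wy": 0,"wz": 0},
  {"dx": 0,"dy": 0,"dz": -25,"wx": 0,"wy": 0,"wz": 0},
  {"dx": 0,"dy": 0,"dz": -25,"wx": 0,"wy": 0,"wz": 0},
  {"dx": -20,"dy": 0,"dz": -25,"wx": 0,"wy": 0,"wz": 0},
  {"dx": -20,"dy": 0,"dz": 0,"wx": 0,"wy": 0,"wz": 0},
  {"dx": -20,"dy": 0,"dz": 0,"wx": 0,"wy": 0,"wz": 0},
  {"dx": 0,"dy": 0,"dz": 0,"wx": 0,"wy": 0,"wz": 0},
  {"dx": 0,"dy": 0,"dz": 0,"wx": 0,"wy": 0,"wz": 0},
])

```text
time_s: 17.25
position: [508.6, -88.7, 143.0]
orientation: [[-0.183, -0.983, -0.001], [-0.983, 0.183, -0.001], [0.001, 0.001, -1.0]]
ft_force: [0.4, -0.3, -0.1]
opening: 23.9
```

```bash
python3 look.py w7 pivot keeper
python3 - <<'E'
from h import *
f=np.load("w7.npz"); W=f["W"]; z=W[...,2]; r=np.hypot(W[...,0]-490.9,W[...,1]+179)
for a,b in((6,7),(14,21),(31,34)): q=(r>a)&(r<b)&(z<24 if a>10 else z>0); print(a,b,np.nanmedian(z[q]),q.sum())
q=(z>46)&(z<53)&(np.hypot(W[...,0]-497.5,W[...,1]+148)<12); k=W[q][:,:2]; print("knob",cv2.minEnclosingCircle(k.astype(np.float32)),"expected 497.4,-147.8")
q=(z>60)&(z<64)&(r<10); print("pin top",W[q].mean(0),q.sum())
E
```

```text
pos [508.19 -90.75 143.18] R [[-0.18670703707025013, -0.9824154533761296, -0.0005993965480688312], [-0.9824155735013547, 0.18670720842856303, -0.0002434395562304116], [0.00035107043823539376, 0.0005434046252763789, -0.9999997907304585]] q [-0.73  0.5   1.11  2.03 -0.56  0.95 -2.65] 17.35 F [ 0.28 -0.62  0.75]
pivot 0.67 [247.8, 45.5, 67.8, 71.0] [ 488.91 -179.74   20.01] 61.42874249215936
keeper 0.76 [269.7, 105.1, 20.2, 71.2] [ 499.14 -140.86   28.46] 50.703763575248715
6 7 53.819187642139525 103
14 21 19.862719006795487 1279
31 34 20.881450597890648 1093
knob ((497.55328369140625, -148.10650634765625), 5.9517130851745605) expected 497.4,-147.8
pin top [ 490.31145632 -178.64148395   61.72234527] 116
```

View pics/w7.png

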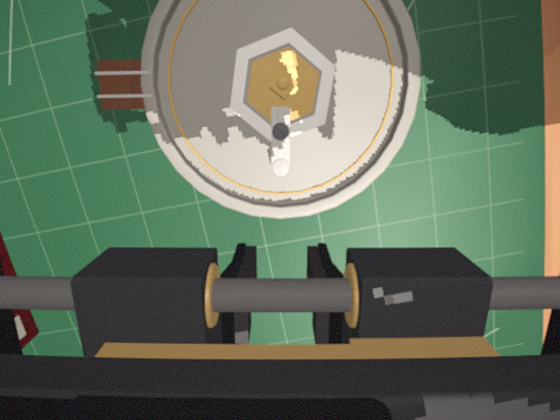

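Pictures: 10. The keeper arm points from its pin (281,168) straight at the post, over the foot's edge. The knob at (280,131) is within 0.4 mm of where the stop should put it. The post is still seated, and the gripper is clear. Handing in.

```bash
python3 -c "
from bench import ticket,get_state
print(ticket.finish_job()); print(get_state()['time_s'])"
```

```text
the job is handed in; nothing more can be done
None
the job is handed in; nothing more can be done
```

The brass hex-footed post is down in the socket and let go, and the keeper is swung in to its stop. I handed the job in at about 17 s of the 72 s allowed; no verdict is reported.

- **Post:** I gripped it by the shank, turned it to the socket's measured angle (about 40.2° in world axes) and lowered it in small steps. No contact force showed on the way down, so no searching or turning was needed.
- **Keeper:** I straddled the knob with the fingers and followed its arc until the force rose to about 4 N and motion stalled. Then I backed off and lifted clear.
- **Last checks:**
  - The foot top reads 1.0 mm below the wall top, as it should when seated.
  - The post's pin top is about 2 mm from the estimated pit axis.
  - The knob is within 0.4 mm of its computed stop position.
  - The wrist force is near zero, with the gripper about 140 mm up.
- **Disagreements:**
  - Depth readings ran about 2 mm high.
  - The wrist camera was about 1 to 1.5 mm off sideways, and I allowed for both.
  - The arm ended with joint 7 at -2.65, very close to its -2.66 limit, so I left it still.
- **Not checked:** I did not re-measure the other things on the table at the end. No contact with them was felt.

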